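# Find the full box by lifting and put it on the kitchen scale

## Robot

A 6-joint arm with a two-finger parallel gripper is mounted at the origin on a cart in front of the work surface, level with it; the furniture and walls round the work are solid. World frame = base frame: x ahead of the robot, y to its left, z up, the work surface at z = 0. Lengths are in m, angles in degrees, forces in N, time in s.
With the tool pointing down it reaches from about 0.375 to 0.9 m from the base axis. Payload 3.1 kg.
Tool frame: the origin (TCP) lies between the finger pads; the fingertips stand 11 mm ahead of it and the grasp point (between the pads) lies 8 mm behind it; z points along the fingers, y is the line along which they close (so a half turn about z gives the same grasp; the last joint's range is limited). The gripper opens to 87 mm and grips with 3 to 60 N. Pads are 19 mm wide; open, the fingers measure 117 mm over their backs; the gripper's body (75 mm by 190 mm) begins 51 mm behind the grasp point.
Start: joints at [-74.8, 30.224, 82.088, -0, 67.689, -10.227], TCP at [0.268, -0.564, 0.234] pointing down, gripper open.
Joint ranges: [-176.69, 176.69], [-43.24, 126.21], [12.49, 139.97], [-82, 262], [0, 151.66], [-163.58, 163.58]. Speed limits (degrees/s): [159.86, 159.86, 180, 180, 180, 180].

## Interface

Orientations are given as a 3x3 rotation matrix whose columns are the frame's x, y, z axes.
In Python, from rig import bot gives the robot as it stands.
- The arm moves only by the tool apply_moves, never from a script. Its argument "steps" is a list that holds one entry, the list of rows, each a list of 7 numbers: the shift along the tool's x, y, z in cm, then the turn, a rotation vector about the tool's x, y, z in degrees, then the gripper command: -1 is shut, 1 is fully open, values between are in proportion. In form: [[[dx, dy, dz, rx, ry, rz, jaw], ...]]. A call has 1 to 20 rows; each row is the pose to reach, as a shift and turn from the pose commanded when the call began, along the tool's axes at that moment; what a row does not reach only later rows make up. A row lasts 1/8 s, in which the tool goes at most 62.5 mm and 10.7 degrees, less where a joint would pass 70% of its speed; a pose out of reach is approached as far as the arm can. A call with a gripper value outside its range is refused whole. The fingers move at their own pace and stop on an object; the grip force is fixed at half the most. Time passes only in rows, so rows that repeat a pose let the fingers close. It gives the time, the measured TCP pose, the force, the opening and the grip force at its end, in the units of the state.
- bot.read_state(): the state, without advancing time (a new reading comes with each control period).
- bot.capture(name): name is "scene" or "side" or "wrist"; returns the picture (420x560x3 uint8, blue, green, red); there is no depth.
- bot.camera_model(name): a dict with "intrinsics" (3x3 intrinsics, pixels), "k1" (the pictures are not rectified: a ray, as slopes to the right and down, at radius r is drawn at 1 + k1 r^2 times it, then the intrinsics apply), "R" (3x3) and "t" (3): a world point X has camera coordinates R X + t. Camera axes: x right, y down, z forward; pixel columns grow to the right and rows downward; lengths in m; the calibration is good to about 2 mm. A picture is of the moment at which its call begins: read the wrist's pose just before it. camera_model takes no time and is no camera call; for the wrist camera it gives the pose at the moment of the call.
- bot.hand_in(): hands the job in; it is judged then, once.
The state is a dict: "time_s": time; "joint_positions": joint angles; "qvel": joint speeds; "tau": joint torques, N m; "position": TCP position; "tcp_rot": TCP orientation; "force": force on the tool from outside, world axes, zero at the start; "moment": the same for the moment, N m; "opening": opening from 0.0 (shut) to 1.0 (fully open); "grasp_force": force on a finger pad.
Only numpy, scipy, OpenCV 4.12 (cv2) and the standard library are available. Lean on these libraries where they do the work, as an engineer would, in place of code of your own. Each camera call takes 0.05 s, during which the arm holds its last target. There are 200 camera calls.

## Task

Two of the three identical black lidded boxes on the worktop are empty and one still has a stone in it. Working from left to right as you face the worktop, lift each box in turn well clear of the top to feel its weight; finish with the heavy one standing upright in the middle of the platform of the kitchen scale just right of them, and the two empty ones standing back in their places. Set the boxes down rather than drop them, and leave the other things on the worktop alone.

Things in the scene. Friction and masses are not known exactly. Their poses are not given: they have to be found in the camera images.
- box_left_centre (a point): centre (39 mm up) of the leftmost (largest y) of three identical black lidded boxes in a row, 65 mm (x) x 90 mm (y) x 78 mm tall, z up; pale strap on the -x face. Body 62 mm across and 62 mm tall; the lid above overhangs it 1 mm and is fixed shut. Empty it weighs 0.19-0.27 kg, full 0.49-0.72 kg; which one is full differs from start to start and cannot be seen.
- box_middle_centre (a point): centre (39 mm up) of the middle one of three identical black lidded boxes in a row, 65 mm (x) x 90 mm (y) x 78 mm tall, z up; pale strap on the -x face. Body 62 mm across and 62 mm tall; the lid above overhangs it 1 mm and is fixed shut. Empty it weighs 0.19-0.27 kg, full 0.49-0.72 kg; which one is full differs from start to start and cannot be seen.
- box_right_centre (a point): centre (39 mm up) of the rightmost (smallest y) of three identical black lidded boxes in a row, 65 mm (x) x 90 mm (y) x 78 mm tall, z up; pale strap on the -x face. Body 62 mm across and 62 mm tall; the lid above overhangs it 1 mm and is fixed shut. Empty it weighs 0.19-0.27 kg, full 0.49-0.72 kg; which one is full differs from start to start and cannot be seen.
- platform_centre (a point): centre of the top of the platform of the black electronic kitchen scale (222 x 238 x 50 mm, fixed), right of the boxes. The flat platform is 150 mm along x and 218 mm along y, its top 50 mm above the worktop; the display and keys are lower, on the -x side. Axes are those of the scale: x away from the display, z up. The display does not work.
- tongs: bystander: bamboo tongs, 157 x 26 x 13 mm, lying in front of the boxes; origin under the centre
- stamp: bystander: wooden stamp, 28 x 28 x 62 mm, standing behind the boxes; origin under the centre
- pinch_bowl: bystander: small pale bowl, 71 x 68 x 30 mm, behind the boxes; origin under the centre
- bark_box: bystander: brown bark-covered box, 81 x 147 x 49 mm, behind the left box; origin under the centre
- jar_tiny: bystander: glass jar of pebbles, 72 x 63 x 85 mm, behind the scale; origin under the centre

How it is judged:
By the outcome, as a careful person would: the job done as asked, in the order asked, and still so for the second after the job is handed in, with the robot touching nothing.
It also fails if it takes over 72 s, if anything falls off the work surface, if the arm or the gripper's body presses on something with over 40 N, if the wrist force passes 120 N, or if a joint passes its speed limit or range.

## Working session

There is one attempt and no reset: what is moved stays moved. The work goes in short steps, Python scripts to look and compute and a tool call to move; the robot and the scene stay as the last step left them, time stands still between calls to the robot, and variables do not carry over. Pictures are saved under pics/ and viewed, at most 10 in all, crops included, and the job is handed in when it is done.

Besides the shell and the picture viewer there is one more tool, called after "Request:" by a JSON object that holds its "op" and its "data". apply_moves: Moves the arm, as the interface text tells. Its arguments: {"type":"object","properties":{"steps":{"type":"array","items":{"type":"array","items":{"type":"array","items":{"type":"number"}}}}},"required":["steps"]}

```bash
mkdir -p pics
cat > h.py <<'E'
import numpy as np, cv2
from rig import bot
def snap(n,f):
    m=bot.camera_model(n); im=bot.capture(n); cv2.imwrite('pics/'+f,im); return m,im
def pix2w(m,uv,z):
    K=np.array(m['intrinsics'],float);R=np.array(m['R']);t=np.array(m['t'])
    uv=np.array(uv,float).reshape(-1,1,2)
    p=cv2.undistortPoints(uv,K,np.array([m['k1'],0,0,0,0.])).reshape(-1,2)
    d=np.c_[p,np.ones(len(p))]@R; c=-R.T@t
    z=np.broadcast_to(z,len(p))
    return c+d*((z-c[2])/d[:,2])[:,None]
def w2pix(m,X):
    K=np.array(m['intrinsics'],float)
    return cv2.projectPoints(np.array(X,float).reshape(-1,1,3),cv2.Rodrigues(np.array(m['R']))[0],np.array(m['t'],float),K,np.array([m['k1'],0,0,0,0.]))[0].reshape(-1,2)
E
python3 - <<'E'
from h import *
for n in('scene','side'):
    m,im=snap(n,n+'0.png'); print(n,(-np.array(m['R']).T@m['t']).round(3),np.array(m['R'])[2].round(2))
s=bot.read_state();print(s['time_s'],s['position'],np.round(s['tcp_rot'],3),s['force'],s['opening'])
E
```

```text
scene [-0.358  0.523  0.58 ] [ 0.78 -0.45 -0.44]
side [-0.124  0.679  0.764] [ 0.56 -0.56 -0.61]
0.1 [ 0.26820706 -0.56385118  0.23268825] [[ 0.903  0.429 -0.001]
 [ 0.429 -0.903  0.002]
 [ 0.    -0.002 -1.   ]] [-0.46549432  1.15265347  0.16359697] 1.0009962868406668
```

View pics/scene0.png

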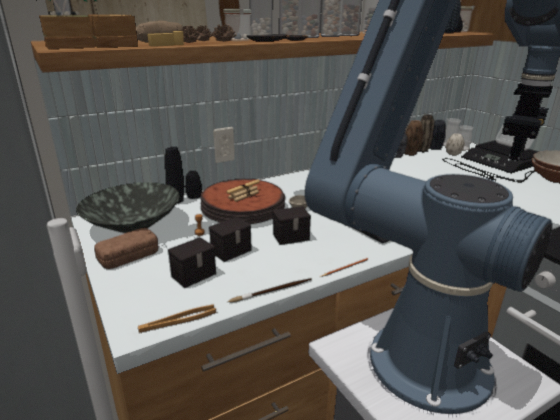

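View pics/side0.png

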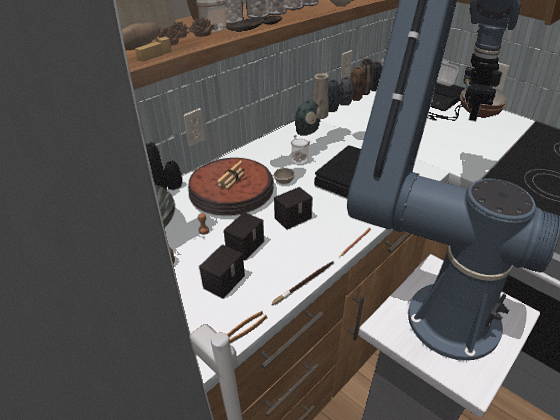

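The boxes appear at about (222,270), (244,235) and (293,207) in the side view, and the scale is at about (345,170), partly hidden by the arm. I'll enlarge that area.

Run:
```python
import cv2
im=cv2.imread('pics/side0.png')
c=cv2.resize(im[140:300,190:400],None,fx=3.75,fy=3.75,interpolation=cv2.INTER_CUBIC)
c=cv2.convertScaleAbs(c,alpha=1.0); c=((c/255.)**0.5*255).astype('uint8')
cv2.imwrite('pics/side0c.png',c)
```

```text
(no output)
```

View pics/side0c.png

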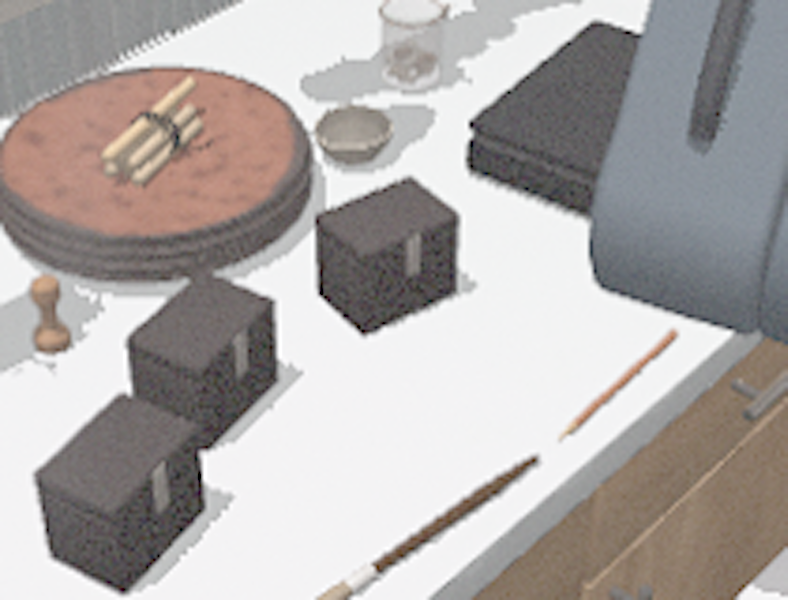

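Run:
```python
from h import *
m=bot.camera_model('side')
f=lambda L:(np.array(L,float)+.5)/3.75-.5+[190,140]
B=dict(L=[(37,476),(122,396),(204,440),(121,516)],M=[(128,340),(200,275),(275,300),(210,370)],R=[(316,215),(410,178),(460,212),(362,250)])
for k,v in B.items():
    P=pix2w(m,f(v),.078)[:,:2]; print(k,P.round(3).tolist(),P.mean(0).round(3))
    print('  sides',np.linalg.norm(np.roll(P,-1,0)-P,axis=1).round(3),[round(float(np.degrees(np.arctan2(*(b-a)[::-1]))),1) for a,b in zip(P,np.roll(P,-1,0))])
print('base corners',pix2w(m,f([(123,592),(208,447),(365,333)]),0).round(3)[:,:2])
print('scale',pix2w(m,f([(470,125),(595,22),(470,165)]),[.05,.05,0]).round(3))
print('bystanders',pix2w(m,f([(50,348),(354,160),(412,85)]),0).round(3)[:,:2])
```

```text
L [[0.481, 0.325], [0.499, 0.243], [0.431, 0.234], [0.419, 0.311]] [0.457 0.278]
  sides [0.084 0.069 0.078 0.064] [-78.1, -172.5, 98.6, 12.7]
M [[0.538, 0.204], [0.555, 0.124], [0.496, 0.108], [0.476, 0.187]] [0.516 0.156]
  sides [0.082 0.06  0.082 0.064] [-78.3, -164.2, 104.5, 15.5]
R [[0.545, 0.018], [0.526, -0.064], [0.47, -0.056], [0.491, 0.026]] [ 0.508 -0.019]
  sides [0.084 0.056 0.085 0.054] [-102.9, 172.3, 75.5, -8.3]
base corners [[0.43  0.31 ]
 [0.487 0.186]
 [0.49  0.024]]
scale [[ 0.567 -0.185  0.05 ]
 [ 0.595 -0.395  0.05 ]
 [ 0.575 -0.197  0.   ]]
bystanders [[ 0.649  0.196]
 [ 0.653 -0.136]
 [ 0.698 -0.261]]
```

```bash
cat >> h.py <<'E'
def row(X,yaw,base=None):
    """shift (cm) and rz (deg) from current pose to TCP X with tool y at world angle yaw (mod 180), tool down"""
    s=bot.read_state(); R=np.array(s['tcp_rot']); p=np.array(s['position'])
    a=np.degrees(np.arctan2(R[1,1],R[0,1])); d=(yaw-a+90)%180-90
    r=cv2.Rodrigues(R.T@np.array([[np.sin(np.radians(yaw+k)),np.cos(np.radians(yaw+k)),0],[-np.cos(np.radians(yaw+k)),np.sin(np.radians(yaw+k)),0],[0,0,-1.]]).T)[0] if 0 else None
    print('p',p.round(4),'yawy',a.round(2),'tilt',R[:,2].round(3),'shift cm',(R.T@(np.array(X)-p)*100).round(2),'rz',round(-d,1),'j',np.round(s['joint_positions'],0),'t',round(s['time_s'],2))
E
python3 -c "
from h import *
row([.43,-.27,.40],-45)"
```

```text
p [ 0.2682 -0.5639  0.2327] yawy -64.57 tilt [-0.001  0.002 -1.   ] shift cm [ 27.23 -19.62 -16.69] rz -19.6 j [-75.  30.  82.  -0.  68. -10.] t 0.1
```

Request:
{"op": "apply_moves", "data": {"steps": [[[0,0,-5,0,0,0,1],[3,-2,-9,0,0,-2,1],[7,-5,-12,0,0,-6,1],[11,-8,-14,0,0,-10,1],[15,-11,-16,0,0,-14,1],[19,-14,-16.7,0,0,-18,1],[23,-17,-16.7,0,0,-20,1],[26,-19,-16.7,0,0,-20,1],[27,-19.6,-16.7,0,0,-20,1],[27,-19.6,-16.7,0,0,-20,1]]]}}

```text
time_s: 1.35
position: [0.4281, -0.2714, 0.4003]
tcp_rot: [[0.701, 0.713, -0.001], [0.713, -0.701, -0.0], [-0.001, -0.0, -1.0]]
force: [0.1, 1.2, 0.9]
opening: 1.004
grasp_force: 0.0
```

Run:
```python
from h import *
m,im=snap('wrist','w1.png'); np.save('w1.npy',m,allow_pickle=True)
cv2.imwrite('pics/w1g.png',cv2.resize(((im/255.)**.5*255).astype('uint8'),(800,600)))
row([.457,.278,.25],10)
print((-np.array(m['R']).T@m['t']).round(3),np.array(m['R'])[2].round(2))
```

```text
p [ 0.4278 -0.2721  0.4003] yawy -44.57 tilt [-0.001 -0.    -1.   ] shift cm [ 41.25 -36.52  15.  ] rz -54.6 j [-45.  12.  85.  -0.  84.  -0.] t 1.4
[ 0.475 -0.225  0.552] [-0.17 -0.17 -0.97]
```

View pics/w1g.png

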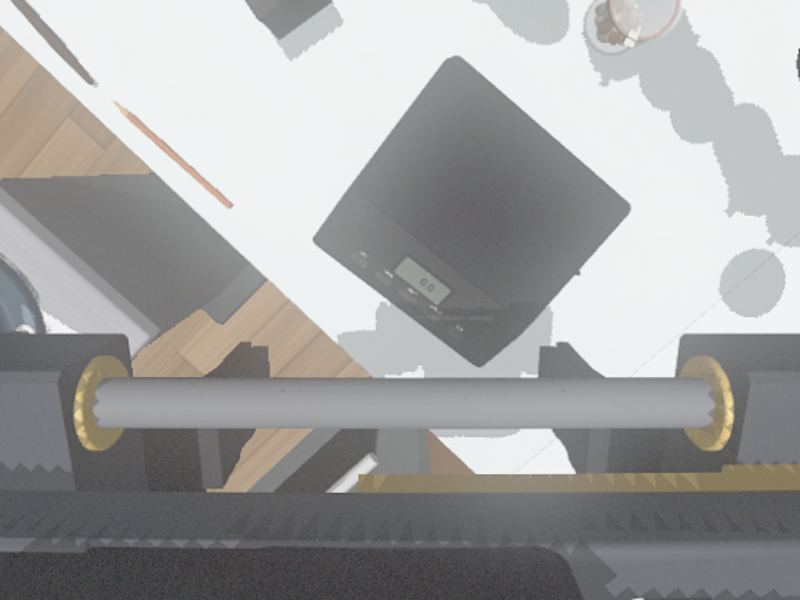

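The scale is fully visible. Its far corners are (453,57) and (630,210), and its platform/keys boundary runs (365,195)–(505,304). Next I measure it and go to the left box.

Run:
```python
from h import *
m=np.load('w1.npy',allow_pickle=True).item()
f=lambda L:(np.array(L,float)+.5)*.7-.5
P=pix2w(m,f([(453,57),(630,210),(505,304),(365,195)]),.05)[:,:2];print(P.round(4).tolist(),P.mean(0).round(4))
print('sides',np.linalg.norm(np.roll(P,-1,0)-P,axis=1).round(3),[round(float(np.degrees(np.arctan2(*(b-a)[::-1]))),1) for a,b in zip(P,np.roll(P,-1,0))])
print('low corners',pix2w(m,f([(480,366),(315,240)]),.03)[:,:2].round(3).tolist())
```

```text
[[0.5702, -0.1902], [0.5977, -0.4028], [0.4533, -0.3884], [0.4305, -0.2198]] [ 0.5129 -0.3003]
sides [0.214 0.145 0.17  0.143] [-82.7, 174.3, 97.7, 12.0]
low corners [[0.389, -0.426], [0.363, -0.216]]
```

Request:
{"op": "apply_moves", "data": {"steps": [[[0,-5,0,0,0,-7,1],[3,-8,1,0,0,-15,1],[6,-11,2,0,0,-22,1],[10,-14,3,0,0,-29,1],[14,-17,4,0,0,-36,1],[18,-20,5,0,0,-43,1],[22,-23,6,0,0,-50,1],[26,-26,7,0,0,-55,1],[30,-29,9,0,0,-55,1],[34,-32,10,0,0,-55,1],[38,-34.5,10,0,0,-55,1],[40.5,-36,10,0,0,-55,1],[41,-36.5,10,0,0,-55,1],[41,-36.5,10,0,0,-55,1]]]}}

```text
time_s: 3.15
position: [0.456, 0.2757, 0.3001]
tcp_rot: [[-0.18, 0.984, -0.001], [0.984, 0.18, -0.001], [-0.001, -0.001, -1.0]]
force: [-0.1, -0.5, 0.3]
opening: 1.001
grasp_force: 0.0
```

Run:
```python
from h import *
m,im=snap('wrist','w2.png'); np.save('w2.npy',m,allow_pickle=True)
cv2.imwrite('pics/w2g.png',cv2.resize(((im/255.)**.5*255).astype('uint8'),(800,600)))
row([.457,.278,.25],10)
```

```text
p [0.4559 0.2754 0.3003] yawy 10.36 tilt [-0.001 -0.001 -1.   ] shift cm [0.24 0.16 5.03] rz 0.4 j [19. 19. 90. -0. 71.  9.] t 3.2
```

View pics/w2g.png

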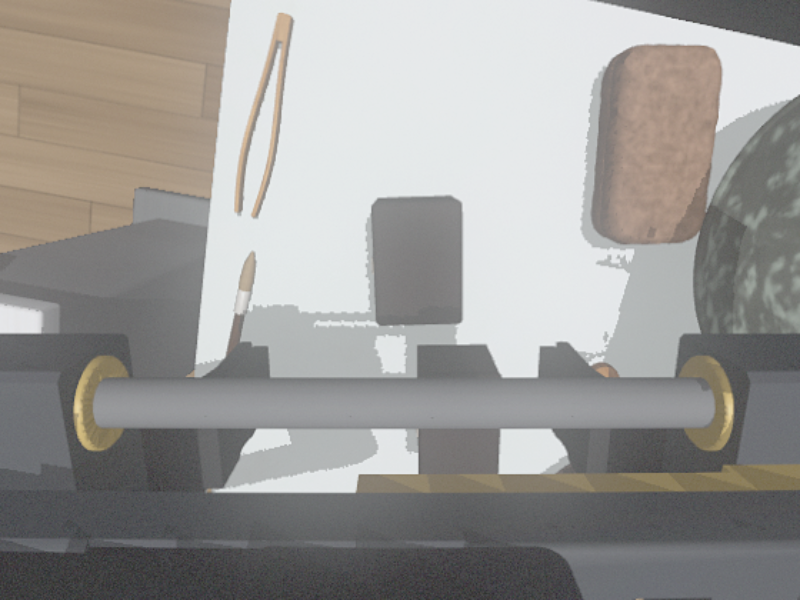

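The left box lid is at (372,198)–(463,324) and almost square to the picture, with the middle box behind the gripper bar at about (458,410). Now I compute the centre.

```bash
cat >> h.py <<'E'
def quad(m,q,s=.7,z=.078):
    P=pix2w(m,(np.array(q,float)+.5)*s-.5,z)[:,:2]
    c=P.mean(0); e=(P[0]-P[3])+(P[1]-P[2]); g=(P[1]-P[0])+(P[2]-P[3])
    ang=lambda v:round(float(np.degrees(np.arctan2(v[1],v[0]))),1)
    print('c',c.round(4),'len',np.linalg.norm(e/2).round(4),ang(e),'wid',np.linalg.norm(g/2).round(4),ang(g)); return c
E
python3 - <<'E'
from h import *
m=np.load('w2.npy',allow_pickle=True).item()
quad(m,[(372,198),(462.5,197),(462.5,324),(376,325)])
row([.457,.278,.032],10)
E
```

```text
c [0.4673 0.275 ] len 0.0915 101.7 wid 0.0628 11.1
p [0.4559 0.2754 0.3003] yawy 10.36 tilt [-0.001 -0.001 -1.   ] shift cm [ 0.26  0.18 26.83] rz 0.4 j [19. 19. 90. -0. 71.  9.] t 3.2
```

Request:
{"op": "apply_moves", "data": {"steps": [[[-0.2,1.1,1,0,0,-0.7,1],[-0.2,1.1,4,0,0,-0.7,1],[-0.2,1.1,8,0,0,-0.7,1],[-0.2,1.1,12,0,0,-0.7,1],[-0.2,1.1,16,0,0,-0.7,1],[-0.2,1.1,19,0,0,-0.7,1],[-0.2,1.1,22,0,0,-0.7,1],[-0.2,1.1,24.5,0,0,-0.7,1],[-0.2,1.1,26,0,0,-0.7,1],[-0.2,1.1,26.8,0,0,-0.7,1],[-0.2,1.1,26.8,0,0,-0.7,1]]]}}

```text
time_s: 4.58
position: [0.4672, 0.2766, 0.0324]
tcp_rot: [[-0.193, 0.981, -0.0], [0.981, 0.193, -0.0], [-0.0, -0.0, -1.0]]
force: [0.3, 0.3, 0.5]
opening: 0.999
grasp_force: 0.0
```

Request:
{"op": "apply_moves", "data": {"steps": [[[0,0,0,0,0,0,0.6],[0,0,0,0,0,0,0.4],[0,0,0,0,0,0,0.2],[0,0,0,0,0,0,-1],[0,0,0,0,0,0,-1],[0,0,0,0,0,0,-1]]]}}

```text
time_s: 5.32
position: [0.4663, 0.2767, 0.033]
tcp_rot: [[-0.193, 0.981, -0.001], [0.981, 0.193, -0.0], [-0.0, -0.001, -1.0]]
force: [-3.2, -0.1, 5.5]
opening: 0.73
grasp_force: 30.0
```

Request:
{"op": "apply_moves", "data": {"steps": [[[0,0,-0.5,0,0,0,-1],[0,0,-1.5,0,0,0,-1],[0,0,-3,0,0,0,-1],[0,0,-5.5,0,0,0,-1],[0,0,-8,0,0,0,-1],[0,0,-10,0,0,0,-1],[0,0,-11.5,0,0,0,-1],[0,0,-12,0,0,0,-1],[0,0,-12,0,0,0,-1],[0,0,-12,0,0,0,-1],[0,0,-12,0,0,0,-1],[0,0,-12,0,0,0,-1]]]}}

```text
time_s: 6.82
position: [0.4667, 0.2767, 0.152]
tcp_rot: [[-0.193, 0.981, -0.001], [0.981, 0.193, -0.0], [-0.0, -0.001, -1.0]]
force: [-0.1, -0.0, -7.2]
opening: 0.728
grasp_force: 30.0
```

Run:
```python
from h import *
s=bot.read_state();print(np.round(s['force'],2),np.round(s['moment'],2),np.round(s['position'],4),s['opening'],s['grasp_force'])
```

```text
[-0.14 -0.02 -7.18] [ 0.04 -0.07 -0.01] [0.4667 0.2767 0.152 ] 0.7275235180628349 29.96063768863678
```

It reads 7.2 N, about 0.73 kg, so the left box is the heavy one. I'll set it back and carry on in order with the middle and right boxes.

Request:
{"op": "apply_moves", "data": {"steps": [[[0,0,1,0,0,0,-1],[0,0,3,0,0,0,-1],[0,0,5.5,0,0,0,-1],[0,0,8,0,0,0,-1],[0,0,10,0,0,0,-1],[0,0,11,0,0,0,-1],[0,0,11.5,0,0,0,-1],[0,0,11.8,0,0,0,-1],[0,0,11.9,0,0,0,-1],[0,0,11.95,0,0,0,-1],[0,0,11.95,0,0,0,-1]]]}}

```text
time_s: 8.2
position: [0.4672, 0.2769, 0.0334]
tcp_rot: [[-0.193, 0.981, 0.001], [0.981, 0.193, 0.0], [0.0, 0.001, -1.0]]
force: [-0.1, -0.9, -6.0]
opening: 0.732
grasp_force: 30.0
```

Request:
{"op": "apply_moves", "data": {"steps": [[[0,0,0,0,0,0,0.6],[0,0,0,0,0,0,0.8],[0,0,0,0,0,0,1],[0,0,0,0,0,0,1],[0,0,-2,0,0,0,1],[0,0,-5,0,0,0,1],[0,0,-9,0,0,0,1],[0,0,-13,0,0,0,1],[0,0,-17,0,0,0,1],[0,0,-20,0,0,0,1],[0,0,-21,0,0,0,1]]]}}

```text
time_s: 9.57
position: [0.4678, 0.2771, 0.245]
tcp_rot: [[-0.193, 0.981, 0.004], [0.981, 0.193, 0.001], [0.001, 0.004, -1.0]]
force: [0.2, -0.3, 0.4]
opening: 1.0
grasp_force: 0.0
```

Run:
```python
from h import *
print(bot.read_state()['force'])
row([.519,.156,.25],13)
```

```text
[ 0.2485153  -0.28345271  0.41072803]
p [0.4678 0.2771 0.245 ] yawy 11.13 tilt [ 0.004  0.001 -1.   ] shift cm [-12.87   2.69  -0.49] rz -1.9 j [19. 23. 93.  0. 63.  8.] t 9.57
```

Request:
{"op": "apply_moves", "data": {"steps": [[[-2,0.4,-1,0,0,0,1],[-5,1.2,-3,0,0,0,1],[-9,2.1,-5,0,0,-1,1],[-12,2.8,-5.5,0,0,-2,1],[-13.2,3.1,-5.5,0,0,-2,1],[-13.4,3.2,-5.5,0,0,-2,1],[-13.4,3.2,-5.5,0,0,-2,1]]]}}

```text
time_s: 10.45
position: [0.5234, 0.1522, 0.2971]
tcp_rot: [[-0.228, 0.974, -0.002], [0.974, 0.228, 0.0], [0.001, -0.002, -1.0]]
force: [-0.2, -0.4, -0.5]
opening: 1.0
grasp_force: 0.0
```

Run:
```python
from h import *
m,im=snap('wrist','w3.png'); np.save('w3.npy',m,allow_pickle=True)
cv2.imwrite('pics/w3g.png',cv2.resize(((im/255.)**.5*255).astype('uint8'),(800,600)))
row([.525,.152,.032],13)
```

```text
p [0.5234 0.1524 0.2973] yawy 13.18 tilt [-0.002  0.    -1.   ] shift cm [-0.09  0.19 26.53] rz 0.2 j [ 4. 20. 89.  0. 71. -9.] t 10.5
```

View pics/w3g.png

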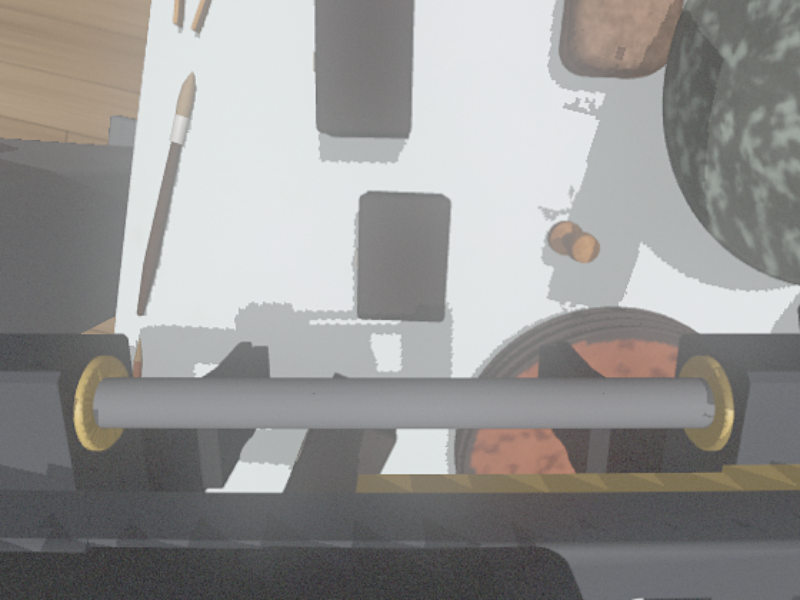

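The middle lid has corners at about (360,192), (450,195), (444,321) and (358,317), and the stamp and the red tin are clear of the fingers.

Run:
```python
from h import *
m=np.load('w3.npy',allow_pickle=True).item()
c=quad(m,[(360,192),(450,195),(444,321),(358,317)])
row([*c,.032],11)
```

```text
c [0.5228 0.1537] len 0.0893 101.4 wid 0.0619 10.9
p [0.5234 0.1524 0.2973] yawy 13.18 tilt [-0.002  0.    -1.   ] shift cm [1.200e-01 2.000e-02 2.653e+01] rz 2.2 j [ 4. 20. 89.  0. 71. -9.] t 10.5
```

Request:
{"op": "apply_moves", "data": {"steps": [[[0.1,0,1,0,0,2,1],[0.1,0,4,0,0,2,1],[0.1,0,8,0,0,2,1],[0.1,0,12,0,0,2,1],[0.1,0,16,0,0,2,1],[0.1,0,19,0,0,2,1],[0.1,0,22,0,0,2,1],[0.1,0,24.5,0,0,2,1],[0.1,0,26,0,0,2,1],[0.1,0,26.5,0,0,2,1],[0.1,0,26.5,0,0,2,1],[0.1,0,26.5,0,0,2,0.6],[0.1,0,26.5,0,0,2,0.5],[0.1,0,26.5,0,0,2,0.3],[0.1,0,26.5,0,0,2,-1],[0.1,0,26.5,0,0,2,-1],[0.1,0,26.5,0,0,2,-1]]]}}

```text
time_s: 12.62
position: [0.5237, 0.1524, 0.0335]
tcp_rot: [[-0.193, 0.981, -0.0], [0.981, 0.193, -0.0], [-0.0, -0.0, -1.0]]
force: [-1.8, -0.8, 5.9]
opening: 0.728
grasp_force: 30.0
```

Request:
{"op": "apply_moves", "data": {"steps": [[[0,0,-0.5,0,0,0,-1],[0,0,-1.5,0,0,0,-1],[0,0,-3,0,0,0,-1],[0,0,-5.5,0,0,0,-1],[0,0,-8,0,0,0,-1],[0,0,-10,0,0,0,-1],[0,0,-11.5,0,0,0,-1],[0,0,-12,0,0,0,-1],[0,0,-12,0,0,0,-1],[0,0,-12,0,0,0,-1],[0,0,-12,0,0,0,-1],[0,0,-12,0,0,0,-1]]]}}

```text
time_s: 14.12
position: [0.5238, 0.1524, 0.1525]
tcp_rot: [[-0.193, 0.981, -0.001], [0.981, 0.193, -0.0], [0.0, -0.001, -1.0]]
force: [-0.1, 0.6, -2.7]
opening: 0.73
grasp_force: 30.0
```

The middle box reads 2.7 N, so it's empty. I'll set it back.

Request:
{"op": "apply_moves", "data": {"steps": [[[0,0,1,0,0,0,-1],[0,0,3,0,0,0,-1],[0,0,5.5,0,0,0,-1],[0,0,8,0,0,0,-1],[0,0,10,0,0,0,-1],[0,0,11,0,0,0,-1],[0,0,11.5,0,0,0,-1],[0,0,11.8,0,0,0,-1],[0,0,11.9,0,0,0,-1],[0,0,11.95,0,0,0,-1],[0,0,11.95,0,0,0,-1]]]}}

```text
time_s: 15.5
position: [0.5242, 0.1525, 0.0339]
tcp_rot: [[-0.193, 0.981, 0.001], [0.981, 0.193, 0.0], [-0.0, 0.001, -1.0]]
force: [0.6, 0.1, -1.7]
opening: 0.727
grasp_force: 30.0
```

Request:
{"op": "apply_moves", "data": {"steps": [[[0,0,0,0,0,0,0.6],[0,0,0,0,0,0,0.8],[0,0,0,0,0,0,1],[0,0,0,0,0,0,1],[0,0,-2,0,0,0,1],[0,0,-5,0,0,0,1],[0,0,-9,0,0,0,1],[0,0,-13,0,0,0,1],[-2,0,-17,0,0,0,1],[-5,0,-21,0,0,5,1],[-9,-1,-25,0,0,12,1],[-13,-3,-26.5,0,0,19,1],[-16,-4,-26.5,0,0,23,1],[-17,-4.6,-26.5,0,0,23,1],[-17,-4.6,-26.5,0,0,23,1],[-17,-4.6,-26.5,0,0,23,1]]]}}

```text
time_s: 17.5
position: [0.5116, -0.0222, 0.2982]
tcp_rot: [[0.204, 0.979, -0.001], [0.979, -0.204, 0.001], [0.001, -0.001, -1.0]]
force: [0.3, 0.4, -0.4]
opening: 1.001
grasp_force: 0.0
```

Run:
```python
from h import *
m,im=snap('wrist','w4.png'); np.save('w4.npy',m,allow_pickle=True)
cv2.imwrite('pics/w4g.png',cv2.resize(((im/255.)**.5*255).astype('uint8'),(800,600)))
row([.511,-.0245,.032],-12)
```

```text
p [ 0.5116 -0.0221  0.2982] yawy -11.77 tilt [-0.001  0.001 -1.   ] shift cm [-2.600e-01  1.000e-02  2.662e+01] rz 0.2 j [-15.  17.  93.   0.  70.  -3.] t 17.55
```

View pics/w4g.png

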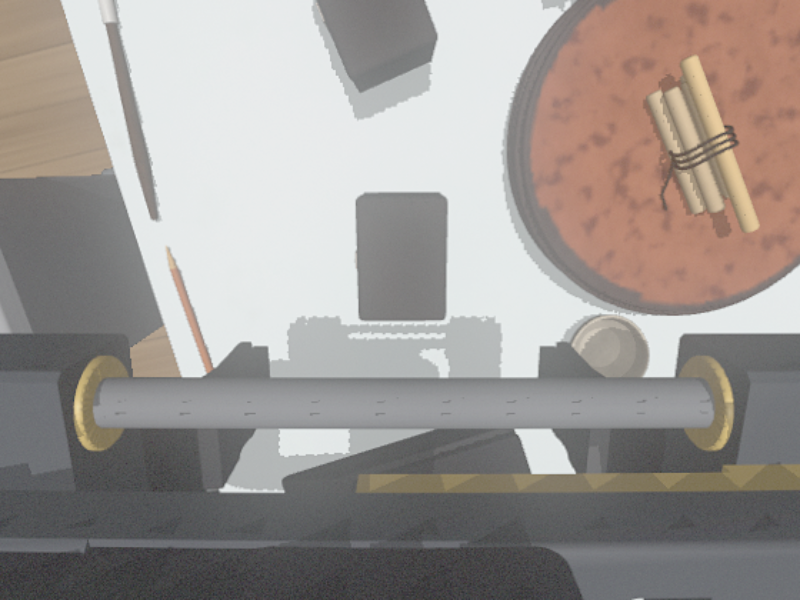

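The right lid is at (356,193)–(447,320), with the pinch bowl and tin clear of the fingers.

Run:
```python
from h import *
m=np.load('w4.npy',allow_pickle=True).item()
c=quad(m,[(356,193),(447.5,193),(446.5,320),(356.5,320)])
row([*c,.032],-11.8)
```

```text
c [ 0.5113 -0.0206] len 0.0906 78.1 wid 0.064 -11.8
p [ 0.5116 -0.0221  0.2982] yawy -11.77 tilt [-0.001  0.001 -1.   ] shift cm [ 0.12 -0.04 26.62] rz 0.0 j [-15.  17.  93.   0.  70.  -3.] t 17.55
```

Request:
{"op": "apply_moves", "data": {"steps": [[[0.1,0,1,0,0,0,1],[0.1,0,4,0,0,0,1],[0.1,0,8,0,0,0,1],[0.1,0,12,0,0,0,1],[0.1,0,16,0,0,0,1],[0.1,0,19,0,0,0,1],[0.1,0,22,0,0,0,1],[0.1,0,24.5,0,0,0,1],[0.1,0,26,0,0,0,1],[0.1,0,26.6,0,0,0,1],[0.1,0,26.6,0,0,0,1],[0.1,0,26.6,0,0,0,0.6],[0.1,0,26.6,0,0,0,0.5],[0.1,0,26.6,0,0,0,0.3],[0.1,0,26.6,0,0,0,-1],[0.1,0,26.6,0,0,0,-1],[0.1,0,26.6,0,0,0,-1]]]}}

```text
time_s: 19.68
position: [0.5116, -0.0222, 0.033]
tcp_rot: [[0.206, 0.979, -0.0], [0.979, -0.206, 0.0], [0.0, -0.0, -1.0]]
force: [-2.2, 0.9, 5.4]
opening: 0.734
grasp_force: 30.0
```

Request:
{"op": "apply_moves", "data": {"steps": [[[0,0,-0.5,0,0,0,-1],[0,0,-1.5,0,0,0,-1],[0,0,-3,0,0,0,-1],[0,0,-5.5,0,0,0,-1],[0,0,-8,0,0,0,-1],[0,0,-10,0,0,0,-1],[0,0,-11.5,0,0,0,-1],[0,0,-12,0,0,0,-1],[0,0,-12,0,0,0,-1],[0,0,-12,0,0,0,-1],[0,0,-12,0,0,0,-1],[0,0,-12,0,0,0,-1]]]}}

```text
time_s: 21.18
position: [0.5116, -0.0222, 0.152]
tcp_rot: [[0.206, 0.979, -0.001], [0.979, -0.206, 0.0], [0.0, -0.001, -1.0]]
force: [-0.7, -0.3, -1.9]
opening: 0.734
grasp_force: 30.0
```

The right box reads 1.9 N, so it's empty too. I'll set it back, then go to the left box.

Request:
{"op": "apply_moves", "data": {"steps": [[[0,0,1,0,0,0,-1],[0,0,3,0,0,0,-1],[0,0,5.5,0,0,0,-1],[0,0,8,0,0,0,-1],[0,0,10,0,0,0,-1],[0,0,11,0,0,0,-1],[0,0,11.5,0,0,0,-1],[0,0,11.8,0,0,0,-1],[0,0,11.9,0,0,0,-1],[0,0,11.95,0,0,0,-1],[0,0,11.95,0,0,0,-1]]]}}

```text
time_s: 22.55
position: [0.5121, -0.0223, 0.0334]
tcp_rot: [[0.206, 0.979, 0.001], [0.979, -0.206, -0.0], [-0.0, 0.001, -1.0]]
force: [-0.1, -0.4, -2.2]
opening: 0.729
grasp_force: 30.0
```

Request:
{"op": "apply_moves", "data": {"steps": [[[0,0,0,0,0,0,0.6],[0,0,0,0,0,0,0.8],[0,0,0,0,0,0,1],[0,0,0,0,0,0,1],[0,0,-2,0,0,0,1],[0,0,-5,0,0,0,1],[0,0,-9,0,0,0,1],[0,0,-13,0,0,0,1],[0,0,-17,0,0,0,1],[3,-1,-21,0,0,-3,1],[7,-2,-23,0,0,-8,1],[11,-4,-23,0,0,-13,1],[15,-5,-23,0,0,-18,1],[19,-7,-23,0,0,-22,1],[23,-8,-23,0,0,-23,1],[26,-9.5,-23,0,0,-23,1],[28,-10.4,-23,0,0,-23,1],[28.4,-10.5,-23,0,0,-23,1],[28.4,-10.5,-23,0,0,-23,1]]]}}

```text
time_s: 24.92
position: [0.4675, 0.2769, 0.2629]
tcp_rot: [[-0.193, 0.981, -0.0], [0.981, 0.193, -0.001], [-0.001, -0.0, -1.0]]
force: [-0.1, 0.4, -0.5]
opening: 1.002
grasp_force: 0.0
```

Run:
```python
from h import *
m,im=snap('wrist','w5.png'); np.save('w5.npy',m,allow_pickle=True)
cv2.imwrite('pics/w5g.png',cv2.resize(((im/255.)**.5*255).astype('uint8'),(800,600)))
row([.4672,.2768,.033],11.1)
for n in 'w2','w5': pass
c=np.array([[.467,.2755]]);u=np.radians(11.1);R=np.array([[np.cos(u),-np.sin(u)],[np.sin(u),np.cos(u)]])
print('expected corners',((w2pix(m,np.c_[c+np.array([[-.0325,.045],[.0325,.045],[.0325,-.045],[-.0325,-.045]])@R.T,[.078]*4])+.5)/.7-.5).round(0).tolist())
```

```text
p [0.4677 0.2766 0.263 ] yawy 11.1 tilt [-0.    -0.001 -1.   ] shift cm [ 0.04 -0.04 23.  ] rz 0.0 j [19. 22. 92. -0. 66.  8.] t 24.98
expected corners [[349.0, 200.0], [454.0, 200.0], [450.0, 338.0], [352.0, 338.0]]
```

View pics/w5g.png

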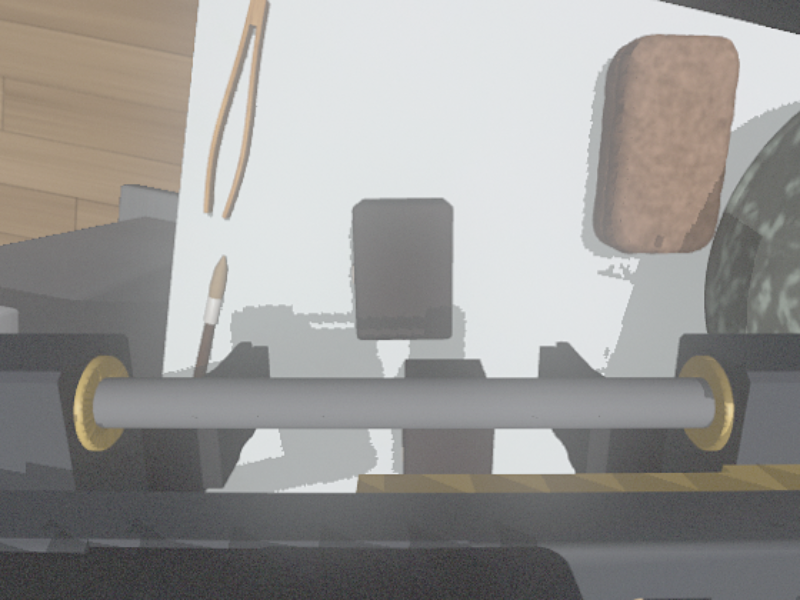

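The left box lid is at (352,198)–(453,339), as predicted, standing upright in its place. I'll grasp it again and lift.

Request:
{"op": "apply_moves", "data": {"steps": [[[0,0,1,0,0,0,1],[0,0,4,0,0,0,1],[0,0,8,0,0,0,1],[0,0,12,0,0,0,1],[0,0,15.5,0,0,0,1],[0,0,18.5,0,0,0,1],[0,0,21,0,0,0,1],[0,0,22.5,0,0,0,1],[0,0,23,0,0,0,1],[0,0,23,0,0,0,1],[0,0,23,0,0,0,0.6],[0,0,23,0,0,0,0.5],[0,0,23,0,0,0,0.3],[0,0,23,0,0,0,-1],[0,0,23,0,0,0,-1],[0,0,23,0,0,0,-1]]]}}

```text
time_s: 26.98
position: [0.4674, 0.2773, 0.0335]
tcp_rot: [[-0.193, 0.981, 0.0], [0.981, 0.193, 0.0], [0.0, 0.0, -1.0]]
force: [-2.1, -0.6, 4.7]
opening: 0.732
grasp_force: 30.0
```

Request:
{"op": "apply_moves", "data": {"steps": [[[0,0,-0.5,0,0,0,-1],[0,0,-1.5,0,0,0,-1],[0,0,-3,0,0,0,-1],[0,0,-5.5,0,0,0,-1],[0,0,-8.5,0,0,0,-1],[0,0,-12,0,0,0,-1],[0,0,-16,0,0,0,-1],[0,0,-19,0,0,0,-1],[0,0,-20,0,0,0,-1],[0,0,-20,0,0,0,-1],[0,0,-20,0,0,0,-1]]]}}

```text
time_s: 28.35
position: [0.4663, 0.2768, 0.2315]
tcp_rot: [[-0.193, 0.981, -0.003], [0.981, 0.193, -0.001], [-0.0, -0.004, -1.0]]
force: [0.4, -0.8, -6.6]
opening: 0.732
grasp_force: 30.0
```

Run:
```python
from h import *
row([.511,-.3055,.233],7.5); row([.511,-.3055,.0845],7.5)
```

```text
p [0.4663 0.2768 0.2315] yawy 11.13 tilt [-0.003 -0.001 -1.   ] shift cm [-58.    -6.85  -0.1 ] rz 3.6 j [19. 24. 94.  0. 62.  8.] t 28.35
p [0.4663 0.2768 0.2315] yawy 11.13 tilt [-0.003 -0.001 -1.   ] shift cm [-57.99  -6.8   14.75] rz 3.6 j [19. 24. 94.  0. 62.  8.] t 28.35
```

Request:
{"op": "apply_moves", "data": {"steps": [[[-1,0,0,0,0,0,-1],[-3,-0.3,0,0,0,0,-1],[-6,-0.7,0,0,0,0,-1],[-10,-1.2,0,0,0,0,-1],[-14,-1.7,0,0,0,0.5,-1],[-18,-2.1,0,0,0,1,-1],[-22,-2.6,0,0,0,1.5,-1],[-26,-3,0,0,0,2,-1],[-30,-3.5,0,0,0,2.5,-1],[-34,-4,0,0,0,3,-1],[-38,-4.5,0,0,0,3.5,-1],[-42,-5,0,0,0,3.6,-1],[-46,-5.4,0,0,0,3.6,-1],[-50,-5.9,0,0,0,3.6,-1],[-53,-6.3,0,0,0,3.6,-1],[-55.5,-6.6,0,0,0,3.6,-1],[-57,-6.8,0,0,0,3.6,-1],[-57.8,-6.9,0,0,0,3.6,-1],[-57.8,-6.9,0,0,0,3.6,-1],[-57.8,-6.9,0,0,0,3.6,-1]]]}}

```text
time_s: 30.85
position: [0.5113, -0.3019, 0.2329]
tcp_rot: [[-0.132, 0.991, -0.001], [0.991, 0.132, 0.001], [0.001, -0.001, -1.0]]
force: [0.1, 0.1, -7.2]
opening: 0.728
grasp_force: 30.0
```

Run:
```python
from h import *
row([.511,-.304,.084],7.5); print(bot.read_state()['force'])
m,im=snap('wrist','w6.png'); np.save('w6.npy',m,allow_pickle=True)
cv2.imwrite('pics/w6g.png',cv2.resize(((im/255.)**.5*255).astype('uint8'),(800,600)))
```

```text
p [ 0.5113 -0.3019  0.2329] yawy 7.59 tilt [-0.001  0.001 -1.   ] shift cm [-0.22 -0.05 14.89] rz 0.1 j [-41.  28.  87.   0.  66. -49.] t 30.85
[ 0.07319126  0.05351014 -7.19612637]
```

View pics/w6g.png

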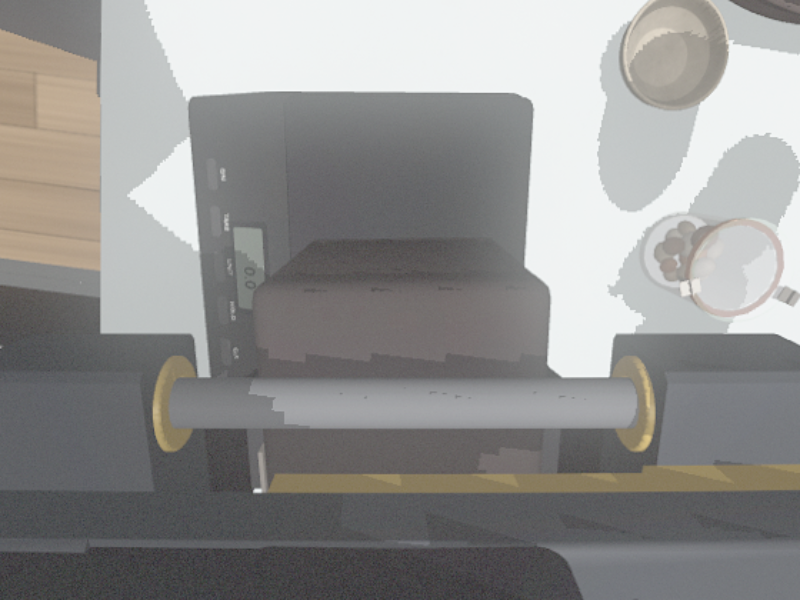

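Run:
```python
from h import *
m=np.load('w6.npy',allow_pickle=True).item()
P=pix2w(m,(np.array([(287,180),(529,180),(290,94),(530,95)])+.5)*.7-.5,.05)[:,:2];print(P.round(4).tolist())
u=np.radians(7.5);ex=np.array([np.cos(u),np.sin(u)]);ey=np.array([-np.sin(u),np.cos(u)])
xm=(P[0]@ex+P[1]@ex)/2; ym=P[2:].mean(0)@ey-.109
print('centre',(xm*ex+ym*ey).round(4), 'plat x len',(P[1]-P[0])@ex)
```

```text
[[0.4335, -0.2554], [0.5807, -0.2357], [0.4311, -0.2053], [0.5722, -0.1871]]
centre [ 0.5149 -0.3044] plat x len 0.14852558373208902
```

Request:
{"op": "apply_moves", "data": {"steps": [[[-0.2,0.1,1,0,0,0,-1],[-0.2,0.1,3,0,0,0,-1],[-0.2,0.1,6,0,0,0,-1],[-0.2,0.1,9,0,0,0,-1],[-0.2,0.1,11.5,0,0,0,-1],[-0.2,0.1,13,0,0,0,-1],[-0.2,0.1,14,0,0,0,-1],[-0.2,0.1,14.4,0,0,0,-1],[-0.2,0.1,14.6,0,0,0,-1],[-0.2,0.1,14.7,0,0,0,-1],[-0.2,0.1,14.8,0,0,0,-1],[-0.2,0.1,14.8,0,0,0,-1],[-0.2,0.1,14.8,0,0,0,-1]]]}}

```text
time_s: 32.52
position: [0.5127, -0.3051, 0.0852]
tcp_rot: [[-0.131, 0.991, 0.0], [0.991, 0.131, -0.0], [-0.0, 0.0, -1.0]]
force: [0.0, -0.3, -6.5]
opening: 0.732
grasp_force: 30.0
```

Request:
{"op": "apply_moves", "data": {"steps": [[[0,0,0.05,0,0,0,-1],[0,0,0.1,0,0,0,-1],[0,0,0.1,0,0,0,-1],[0,0,0.1,0,0,0,-1]]]}}

```text
time_s: 33.02
position: [0.5127, -0.305, 0.0841]
tcp_rot: [[-0.131, 0.991, 0.0], [0.991, 0.131, 0.0], [0.0, 0.0, -1.0]]
force: [-0.0, 0.5, -5.2]
opening: 0.729
grasp_force: 30.0
```

Request:
{"op": "apply_moves", "data": {"steps": [[[0,0,0.05,0,0,0,-1],[0,0,0.08,0,0,0,-1],[0,0,0.08,0,0,0,-1]]]}}

```text
time_s: 33.4
position: [0.5126, -0.305, 0.084]
tcp_rot: [[-0.131, 0.991, 0.0], [0.991, 0.131, -0.0], [-0.0, 0.0, -1.0]]
force: [-3.0, 2.3, 4.1]
opening: 0.731
grasp_force: 30.0
```

The box is in firm contact with the platform, so I'll release it and retreat.

Request:
{"op": "apply_moves", "data": {"steps": [[[0,0,-0.05,0,0,0,-1],[0,0,-0.05,0,0,0,0.6],[0,0,-0.05,0,0,0,0.8],[0,0,-0.05,0,0,0,1],[0,0,-0.05,0,0,0,1],[0,0,-2,0,0,0,1],[0,0,-5,0,0,0,1],[0,0,-9,0,0,0,1],[0,0,-13,0,0,0,1],[0,0,-17,0,0,0,1],[-4,0,-20,0,0,0,1],[-9,0,-20,0,0,0,1],[-14,0,-20,0,0,0,1],[-17,0,-20,0,0,0,1],[-18,0,-20,0,0,0,1],[-18,0,-20,0,0,0,1]]]}}

```text
time_s: 35.4
position: [0.536, -0.4831, 0.2827]
tcp_rot: [[-0.131, 0.991, -0.001], [0.991, 0.131, 0.001], [0.001, -0.0, -1.0]]
force: [-0.3, 0.9, 0.1]
opening: 1.002
grasp_force: 0.0
```

Run:
```python
from h import *
m,im=snap('wrist','w7.png'); np.save('w7.npy',m,allow_pickle=True)
m2,s=snap('side','side7.png')
g=lambda x:((x/255.)**.5*255).astype('uint8')
cv2.imwrite('pics/w7g.png',np.hstack([g(cv2.resize(im,(400,300))),g(cv2.resize(s,(400,300)))]))
c=np.array([[.5128,-.3055]]);u=np.radians(7.5);R=np.array([[np.cos(u),-np.sin(u)],[np.sin(u),np.cos(u)]])
print('exp lid',((w2pix(m,np.c_[c+np.array([[-.0325,.045],[.0325,.045],[.0325,-.045],[-.0325,-.045]])@R.T,[.128]*4])+.5)/1.4-.5).round(0).tolist())
```

```text
exp lid [[168.0, -82.0], [234.0, -82.0], [232.0, 16.0], [170.0, 16.0]]
```

View pics/w7g.png

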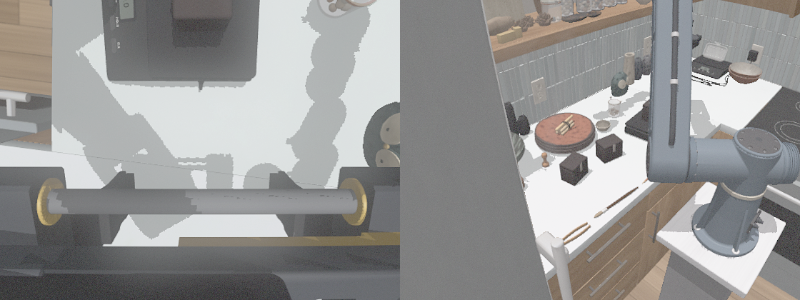

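The heavy box's lid edge is at (170–232,16), exactly as predicted for upright in mid-platform. Both empty boxes stand in their places at about (573,168) and (609,148), and the tongs, stamp, bowl and jar look undisturbed.

```bash
python3 -c "
from rig import bot
print(bot.hand_in())"
```

```text
the job is handed in; nothing more can be done
None
```

I lifted the boxes left to right and found the left one heavy (about 0.73 kg); it now stands upright in mid-platform on the scale, the two empty ones are back in their places, and the job was handed in at about 35 s.

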